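# Zero the moisture gauge: change the reference standard on its swing tray

## Task

The moisture gauge still has the green check standard in its swing tray, hidden under the measuring head, and has to be zeroed on the white standard. Swing the tray all the way out on its pivot pin, put the green standard back into the empty well of the blue stand, then lay the white standard flat in the tray's nest, swing the tray fully home against its stop and press the green key to start the measurement. Swing the tray without slamming it, do not tip the standards over, and leave the brown standard in its well.

Things in the scene. Friction and masses are not known exactly. Their poses are not given: they have to be found in the camera images.
- gauge: White moisture gauge, fixed on the bench. Origin: bench level, on the axis of its tray's pivot pin; x from its front to its back, y to its left, z up. Low deck (top z = 30 mm): x -85 to 170, y -80 to 100 mm. Measuring head over it: x 25 to 170, y -80 to 100 mm, underside z = 74, top 142 mm; it covers the nest when the tray is home. In front of the head the deck carries only the green key.
- tray (a joint): Dark steel swing tray, 122 x 202 x 10 mm, top 44 mm above the bench, turning level on a pin near its front left corner. 0 = home against its stop, 1.3 rad = fully out against its stop; grows clockwise from above. At 0 it covers x -22 to 100, y -180 to 22 mm of the gauge's frame; its free right end (ribs, yellow edge pads) overhangs deck and head. Light drag (0.1 N m), stays where left.
- tray_nest (a point): Centre of the floor of the round nest in the tray (58 mm wide, 7 mm deep, floor 37 mm above the bench). The nest centre lies 78 mm from the pivot; its axes turn with the tray and equal the gauge's axes at joint 0.
- tray_back_edge (a point): Point on the tray's back edge (facing the tray's +x), half-way up the edge (39 mm above the bench), 17 mm from the free end: press here, against the tray's +x, to swing the tray out. Axes as tray_nest; 191 mm from the pivot.
- tray_front_edge (a point): Point on the tray's front edge (facing the tray's -x), half-way up (39 mm above the bench), 17 mm from the free end: press here, along the tray's +x, to swing the tray home. Axes as tray_nest; 164 mm from the pivot.
- measure_key_top (a point): Centre of the top of the round green key (28 mm wide) on the gauge's front deck, pressed straight down.
- measure_key (a joint): Travel of the green key in m: 0 = up, 0.006 = fully pressed; springs back; about 4 N when fully down.
- stand: Blue stand, 70 x 206 x 18 mm, fixed on the bench, three round wells (58 mm wide, 8 mm deep, floors 10 mm above the bench) in a row along its y, 66 mm apart. Origin: centre of its underside. White and brown standards are in the middle well and the one at the -y end, in either order; the well at the +y end is empty. A glass cabinet, 0.32 m high, fills world x > 0.58, y < -0.28.
- free_well (a point): Centre of the floor of the empty well of the stand (the green standard's place), 10 mm above the bench.
- green_std_mid (a point): Green reference standard: aluminium disc 46 mm in diameter and 28 mm high with a green tile on top, 0.11 kg, starting in the tray's nest. Point: its centre, half-way up; z is its upright axis.
- white_std_mid (a point): White reference standard: the same disc with a white tile on top, standing in a well of the stand. Point: its centre, half-way up; z is its upright axis.
- brown_std_mid (a point): Brown reference standard: the same disc with a brown tile on top, standing in a well of the stand; stays there. Point: its centre, half-way up; z is its upright axis.

How it is judged:
By the outcome, as a careful person would: the job done as asked, in the order asked, and still so for the second after the job is handed in, with the robot touching nothing.
It also fails if it takes over 72 s, if anything falls off the work surface, if the arm or the gripper's body presses on something with over 40 N, if the wrist force passes 120 N, or if a joint passes its speed limit or range.

## Robot

A 6-joint arm with a two-finger parallel gripper is mounted at the origin on a cart in front of the work surface, level with it; the furniture and walls round the work are solid. World frame = base frame: x ahead of the robot, y to its left, z up, the work surface at z = 0. Lengths are in m, angles in rad, forces in N, time in s.
With the tool pointing down it reaches from about 0.275 to 1 m from the base axis. Payload 8.4 kg.
Tool frame: the origin (TCP) lies on the centre line of the jaws, within the pads' length; the fingertips stand 17 mm ahead of it and the grasp point (between the pads) lies 2 mm behind it (bot.tcp_to_tips is the y of the fingertips in the tool frame, in m); y points along the fingers, z is the direction in which the jaws open and shut, and the axes are right-handed (so a half turn about y gives the same grasp; the last joint's range is limited). The gripper opens to 85 mm and grips with 20 to 120 N. Pads are 22 mm wide; open, the fingers measure 114 mm over their backs; the gripper's body (76 mm by 85 mm) begins 54 mm behind the grasp point. The pads swing forward as they close: fully open they stand 13 mm farther back than shut.
Start: joints at [-1.137, 0.353, 1.633, -0, 1.155, -0.002], TCP at [0.264, -0.567, 0.248] pointing down, gripper open.
Joint ranges: [-2.63, 2.63], [-0.92, 2.1], [0.06, 2.66], [-1.3, 4.44], [0, 2.69], [-3.02, 3.02]. Speed limits (rad/s): [2.22, 2.22, 2.79, 3.14, 3.14, 3.14].

## Interface

Orientations are given as a unit quaternion [x, y, z, w].
In Python, from workcell import bot, hand, kinematics, get_obs, vision, hand_in gives the robot as it stands. The module is installed in compiled form; this text tells all that it offers. Calls block until the motion is done:
- bot.reach(position, orientation): joint-space move of the TCP to a pose.
- bot.servo_line(position, ori=None, velocity=0.15): straight line of the TCP; ori=None keeps the orientation; velocity is the mean speed in m/s.
- bot.goto_joints(angles): joint-space move.
- hand.move_gripper(opening, strength=None): finger opening in m; strength is the grip in N (None keeps the last); returns when the fingers have stopped.
- bot.dwell(seconds).
- kinematics.solve_ik(position, orientation): joint angles nearest the present ones, or None.
- get_obs(): the state.
- vision.read_camera(name): name is "scene" or "top" or "wrist"; returns a dict with "frame" (480x640x3 uint8, red, green, blue), "intrinsics" (3x3 intrinsics, pixels), "dist" ([k1, k2, p1, p2, k3] as OpenCV has them; the pictures are not rectified), "view" (4x4, takes a point from world to camera coordinates). Camera axes: x right, y down, z forward; pixel columns grow to the right and rows downward; lengths in m; the calibration is good to about 2 mm. A picture is of the moment at which its call begins. There is no depth.
A pose or a line that the arm cannot do raises bot.IKError and nothing moves.
- hand_in(): hands the job in, once; it reports no verdict.
The state is a dict: "time_s": time; "joint_pos": joint angles; "joint_vel": joint speeds; "joint_efforts": joint torques, N m; "position": TCP position; "orientation": TCP orientation; "wrist_force": force on the tool from outside, world axes, zero at the start; "ft_torque": the same for the moment, N m; "gripper_width": finger opening in m.
Only numpy, scipy, OpenCV 4.12 (cv2) and the standard library are available. Lean on these libraries where they do the work, as an engineer would, in place of code of your own. Each camera call takes 0.05 s, during which the arm holds its last target. There are 200 camera calls.

## Working session

There is one attempt and no reset: what is moved stays moved. The work goes in short steps, each a Python script; the robot and the scene stay as the last script left them, time stands still between calls to the robot, and variables do not carry over. Pictures are saved under pics/ and viewed, about 8 in all and at most 12, crops included, and the job is handed in when it is done.

```bash
mkdir -p pics
python3 - <<'E'
from workcell import bot,hand,kinematics,get_obs,vision
import cv2,numpy as np
for n in("top","scene"):
    r=vision.read_camera(n); cv2.imwrite(f"pics/{n}0.png",r["frame"][:,:,::-1])
    print(n,r["intrinsics"].tolist(),r["dist"],np.round(r["view"],4).tolist())
o=get_obs();print(o["time_s"],o["orientation"],o["gripper_width"],bot.tcp_to_tips)
E
```

```text
top [[572.4803727920881, 0.0, 315.97499623459277], [0.0, 572.4803727920881, 234.2982909973691], [0.0, 0.0, 1.0]] [0.02493361 0.         0.         0.         0.        ] [[-0.0243, -0.9997, -0.0079, 0.0916], [-0.9877, 0.0252, -0.154, 0.5464], [0.1542, 0.004, -0.988, 1.2095], [0.0, 0.0, 0.0, 1.0]]
scene [[468.8908275912273, 0.0, 329.3970833935972], [0.0, 468.8908275912273, 243.81398975042242], [0.0, 0.0, 1.0]] [-0.08411199  0.          0.          0.          0.        ] [[-0.8797, -0.4754, -0.0044, 0.5244], [-0.3043, 0.5701, -0.7631, 0.1846], [0.3653, -0.67, -0.6463, 0.8198], [0.0, 0.0, 0.0, 1.0]]
0.1 [-0.15293878  0.690822   -0.68995482  0.15276465] 0.08569974883465728 0.017
```

View pics/top0.png

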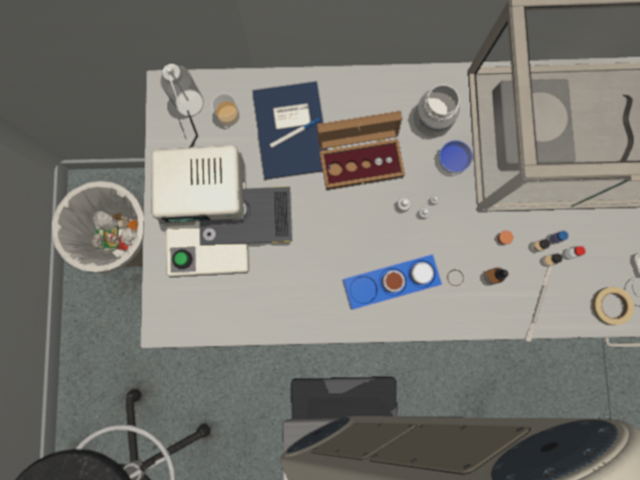

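View pics/scene0.png

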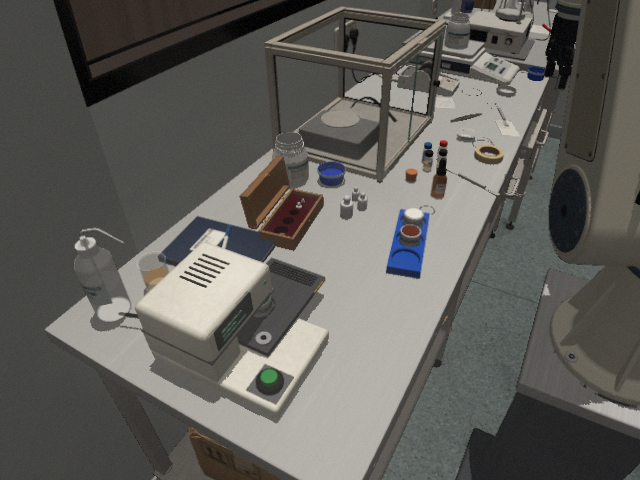

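The top view shows the gauge at left (pivot ~(209,234), key ~(181,259)) and the stand with white at ~(422,272), brown at ~(394,281) and the empty well at ~(364,291). I'll enlarge it for a closer read.

```bash
cat > h.py <<'E'
from workcell import bot,hand,kinematics,get_obs,vision,hand_in
import cv2,numpy as np
from scipy.spatial.transform import Rotation as R
def ray(cam,px,z):
    "world point at height z seen at pixel px"
    p=cv2.undistortPoints(np.array([[px]],float),cam["intrinsics"],np.array(cam["dist"]))[0,0]
    V=np.array(cam["view"]);Rt=V[:3,:3].T;c=-Rt@V[:3,3];d=Rt@np.array([*p,1.])
    return c+d*(z-c[2])/d[2]
def proj(cam,P):
    V=np.array(cam["view"]);return cv2.projectPoints(np.array(P,float).reshape(-1,3),cv2.Rodrigues(V[:3,:3])[0],V[:3,3],cam["intrinsics"],np.array(cam["dist"]))[0][:,0]
def crop(cam,x,y,w,h,s,name):
    cv2.imwrite(name,cv2.resize(cam["frame"][y:y+h,x:x+w,::-1],None,fx=s,fy=s,interpolation=cv2.INTER_CUBIC))
def down(a):
    "tool y down, jaw (tool z) direction at world yaw a"
    z=np.array([np.cos(a),np.sin(a),0]);y=np.array([0,0,-1.]);return R.from_matrix(np.c_[np.cross(y,z),y,z]).as_quat()
E
python3 - <<'E'
from h import *
r=vision.read_camera("top")
a=r["frame"][140:280,145:300,::-1];b=r["frame"][250:312,338:447,::-1]
A=cv2.resize(a,None,fx=4,fy=4,interpolation=2)[:, :620];cv2.imwrite("pics/g1.png",A)
cv2.imwrite("pics/s1.png",cv2.resize(b,None,fx=7,fy=7,interpolation=2))
o=get_obs();print(R.from_quat(o["orientation"]).as_matrix().round(2))
E
```

```text
[[-0.91 -0.    0.42]
 [-0.42  0.   -0.91]
 [-0.   -1.   -0.  ]]
```

View pics/g1.png

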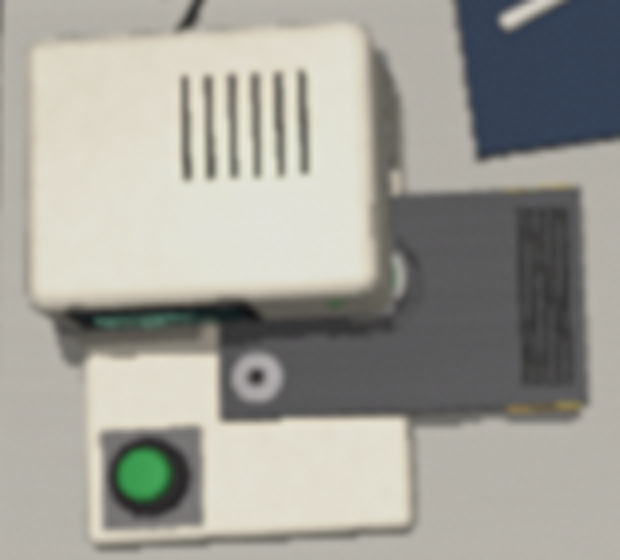

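View pics/s1.png

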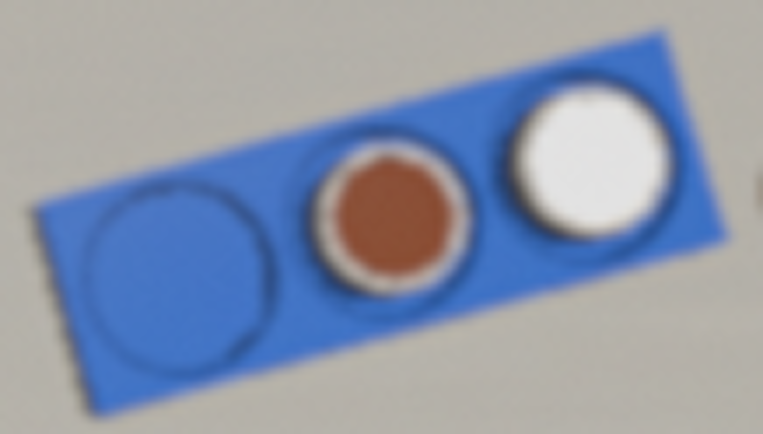

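In the gauge crop: pivot (257,377), tray corners (221,419), (586,411) and (579,187), key (144,475). In the stand crop: corners (38,207), (663,29), (727,240) and (98,414), white (592,160), brown (391,217), empty well (180,280).

Run:
```python
from h import *
r=vision.read_camera("top")
g=lambda x,y,z:ray(r,(145+(x+.5)/4-.5,140+(y+.5)/4-.5),z)[:2]
s=lambda x,y,z:ray(r,(338+(x+.5)/7-.5,250+(y+.5)/7-.5),z)[:2]
def fit(L,W):
    L=np.array(L,float);W=np.array(W);a=L-L.mean(0);b=W-W.mean(0)
    t=np.arctan2((a[:,0]*b[:,1]-a[:,1]*b[:,0]).sum(),(a*b).sum());M=np.array([[np.cos(t),-np.sin(t)],[np.sin(t),np.cos(t)]])
    o=W.mean(0)-M@L.mean(0);print("yaw",t.round(4),"org",o.round(4),"res mm",((L@M.T+o-W)*1e3).round(1).tolist());return t,M,o
t,M,o=fit([(0,0),(-.022,.022),(-.022,-.18),(.1,-.18)],[g(257,377,.046),g(221,419,.044),g(586,411,.044),g(579,187,.044)])
print("deck",[(M.T@(p-o)).round(4) for p in(g(92,543,.03),g(410,529,.03))])
k=g(144,475,.045);print("key",k,M.T@(k-o))
t2,M2,o2=fit([(.035,.103),(.035,-.103),(-.035,-.103),(-.035,.103)],[s(38,207,.018),s(663,29,.018),s(727,240,.018),s(98,414,.018)])
print("wells",[(o2+M2@[0,y]).round(4) for y in(.066,0,-.066)])
print("white",s(592,160,.038),"brown",s(391,217,.038),"free",s(180,280,.018))
for q in(0,1.3):
    T=np.array([[np.cos(q),np.sin(q)],[-np.sin(q),np.cos(q)]]);
    for n,p in dict(back=(.1,-.163),front=(-.022,-.163),end=(.039,-.18)).items():print(q,n,(o+M@T@p).round(4))
# marked nest candidates
```

```text
yaw 0.0091 org [0.5544 0.3119] res mm [[-0.5, 0.2], [-0.4, 2.1], [2.1, -0.9], [-1.2, -1.4]]
deck [array([-0.0856,  0.0933]), array([-0.0839, -0.0805])]
key [0.50278053 0.3728662 ] [-0.05101544  0.06144431]
yaw 0.2477 org [ 0.4436 -0.0868] res mm [[1.4, 0.6], [0.5, 0.1], [-0.4, -0.8], [-1.5, 0.1]]
wells [array([ 0.4274, -0.0229]), array([ 0.4436, -0.0868]), array([ 0.4598, -0.1508])]
white [ 0.45975319 -0.15004921] brown [ 0.44363312 -0.08714933] free [ 0.42693877 -0.0227821 ]
0 back [0.6558 0.1498]
0 front [0.5338 0.1487]
0 end [0.595  0.1322]
1.3 back [0.4253 0.1708]
1.3 front [0.3916 0.288 ]
1.3 end [0.3921 0.2247]
```

```bash
cat >> h.py <<'E'
O=np.array([.5544,.3119]);YG=.0091
def tp(q,x,y):
    "tray-frame point at joint q -> world xy"
    a=YG-q;return O+np.array([[np.cos(a),-np.sin(a)],[np.sin(a),np.cos(a)]])@[x,y]
def P(xy,z):return [xy[0],xy[1],z]
def fxy():return np.array(get_obs()["wrist_force"])
E
cat > s1.py <<'E'
from h import *
B=(.112,-.163)
pose=lambda q,x=B[0],z=.045:(P(tp(q,x,B[1]),z),down(-np.pi/2+YG-q))
hand.move_gripper(0.0)
bot.reach([.40,-.15,.25],down(-.8))
p,o=pose(0,.135,.2);bot.reach(p,o)
p,o=pose(0,.135);bot.servo_line(p,o,.15)
f0=fxy();print("down",f0.round(1),get_obs()["time_s"])
for q in np.arange(0,1.21,.15):
    p,o=pose(q);bot.servo_line(p,o,.05 if q==0 else .1)
    print(round(q,2),(fxy()-f0).round(1))
q=1.2
while q<1.36:
    q+=.02;p,o=pose(q);bot.servo_line(p,o,.03);f=np.linalg.norm((fxy()-f0)[:2])
    if f>5:break
print("stop q",q,f,get_obs()["time_s"])
p,o=pose(q,.14);bot.servo_line(p,o,.1)
p,o=pose(q,.14,.2);bot.servo_line(p,o,.2)
r=vision.read_camera("top");crop(r,145,140,155,140,4,"pics/out.png");print(get_obs()["time_s"])
E
python3 s1.py
```

```text
down [0.2 0.9 0.9] 5.3083
0.0 [-0.4 -1.2 -1.3]
0.15 [ 0.1 -0.5 -0.6]
0.3 [ 0.3 -1.6 -0.9]
0.45 [-0.6 -0.7 -0.8]
0.6 [ 0.3 -1.3 -0.2]
0.75 [-0.7 -1.6 -1.2]
0.9 [-0.  -0.5 -0.5]
1.05 [ 0.9 -1.  -0.4]Traceback (most recent call last):
  File "s1.py", line 10, in <module>
    p,o=pose(q);bot.servo_line(p,o,.05 if q==0 else .1)
                ~~~~~~~~~~~~~~^^^^^^^^^^^^^^^^^^^^^^^^^
workcell.IKError: the arm cannot follow that straight line within its joint ranges
```

```bash
cat > s2.py <<'E'
from h import *
print(np.round(get_obs()["joint_pos"],2))
B=(.112,-.163);f0=np.array([.2,.9,.9])*0;f0=fxy()
q=1.05
while q<1.36:
    q+=.05 if q<1.14 else .02
    bot.servo_line(P(tp(q,*B),.045),None,.08 if q<1.16 else .03);f=np.linalg.norm((fxy()-f0)[:2])
    if f>5:break
print("stop q",q,f,get_obs()["time_s"])
bot.servo_line(P(tp(q,.14,B[1]),.045),None,.1)
bot.servo_line(P(tp(q,.14,B[1]),.22),None,.2)
r=vision.read_camera("top");crop(r,145,180,155,140,4,"pics/out.png");r=vision.read_camera("wrist");crop(r,0,0,640,480,1,"pics/w.png");print(get_obs()["time_s"])
E
python3 s2.py
```

```text
[ 0.27  0.45  2.07 -0.    0.63  2.88]
stop q 1.2900000000000003 22.325980994075287 11.6
13.1583
```

View pics/out.png

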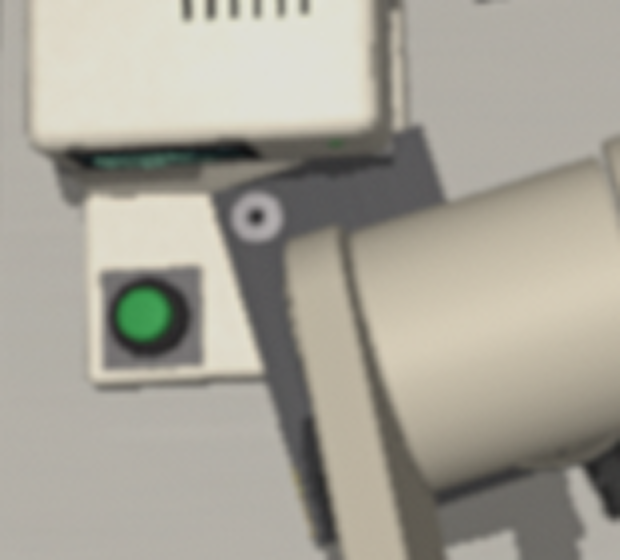

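The tray is out: the pivot is at crop (257,215) and the left edge slants about 0.29 rad, so q is about 1.3. The arm hides the nest, so I'll look from above it with the wrist camera.

```bash
cat > s3.py <<'E'
from h import *
hand.move_gripper(0.064)
n=tp(1.3,.05,-.06);bot.reach(P(n,.2),down(0.0));print(np.round(get_obs()["joint_pos"],2),n)
r=vision.read_camera("wrist");cv2.imwrite("pics/w2.png",r["frame"][:,:,::-1])
hsv=cv2.cvtColor(r["frame"],cv2.COLOR_RGB2HSV)
m=cv2.inRange(hsv,(45,90,40),(85,255,255))
k,l,st,c=cv2.connectedComponentsWithStats(m)
for i in range(1,k):
    if st[i,4]>300:print(st[i],c[i],ray(r,c[i],.065),ray(r,c[i],.04))
print("pred",proj(r,P(n,.065)),get_obs()["time_s"])
E
python3 s3.py
```

```text
[ 0.45  0.32  1.81 -0.    1.02  0.45] [0.51054776 0.24727044]
[ 289   42   38   42 1218] [307.28735632  62.04022989] [0.50299145 0.36840922 0.065     ] [0.50225539 0.37342134 0.04      ]
[ 296  210   49   47 1824] [320.06798246 233.32675439] [0.51185422 0.24586345 0.065     ] [0.51196714 0.23913655 0.04      ]
pred [[318.39287358 231.58540577]] 15.9333
```

View pics/w2.png

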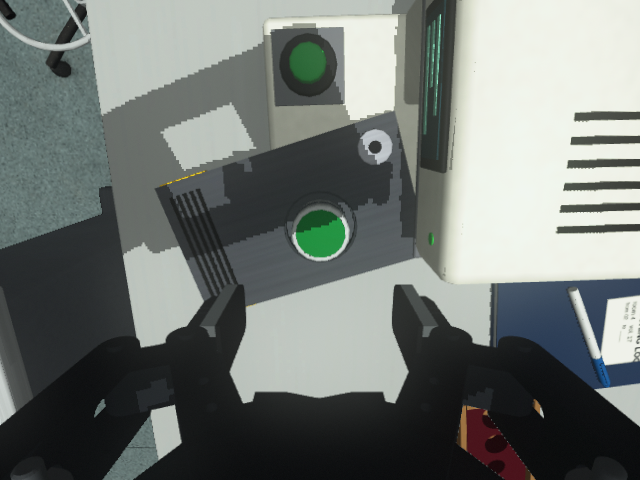

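The green tile is at wrist pixel (320,233), within 2 mm of the predicted position. Next I grasp it, and after the lift I measure the empty nest.

```bash
cat > s4.py <<'E'
from h import *
q0=get_obs()["time_s"]
bot.servo_line([.5118,.2460,.2],None,.1)
f0=fxy();bot.servo_line([.5118,.2460,.062],None,.12);print("f",(fxy()-f0).round(1))
hand.move_gripper(0.03,40);print("w",get_obs()["gripper_width"],get_obs()["position"].round(4) if hasattr(get_obs()["position"],"round") else get_obs()["position"])
bot.servo_line([.5118,.2460,.2],None,.15);print("w",get_obs()["gripper_width"])
r=vision.read_camera("wrist");crop(r,250,160,150,150,4,"pics/w3.png");np.save("view3.npy",r["view"])
wl=(.4272,-.0229);bot.reach(P(wl,.14),down(.2477));f0=fxy()
bot.servo_line(P(wl,.0365),None,.1);print("f",(fxy()-f0).round(1),get_obs()["gripper_width"])
hand.move_gripper(.064);bot.servo_line(P(wl,.15),None,.15)
print(get_obs()["time_s"]-q0,get_obs()["time_s"])
E
python3 s4.py
```

```text
f [-0.  -0.1 -0.2]
w 0.04433422707650549 [0.5123 0.2462 0.063 ]
w 0.04476095810236349
f [-1.6  0.5  0.4] 0.044802033394906654
6.5 22.4333
```

View pics/w3.png

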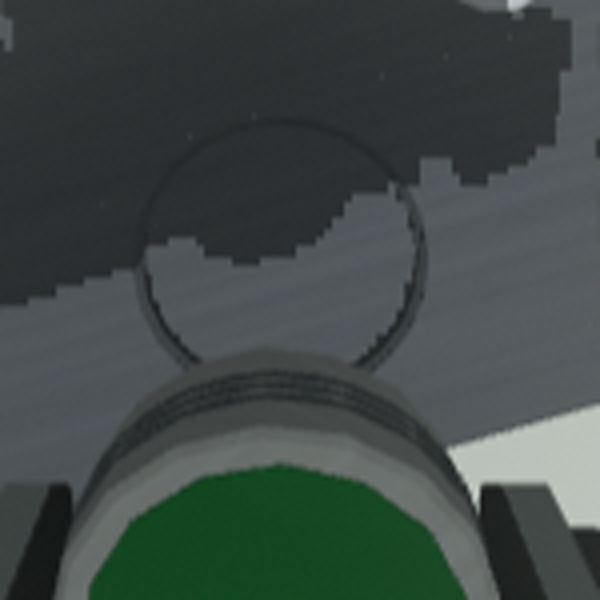

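The emptied nest rim spans crop x 135–428 with its top at 118, so its centre is about (281,262), or full-image (320.4,225.5). Now I'll check the stand.

```bash
cat > s5.py <<'E'
from h import *
wl=(.4598,-.1503)
bot.reach(P(wl,.2),down(.2477))
r=vision.read_camera("wrist");cv2.imwrite("pics/w4.png",r["frame"][:,:,::-1])
f=dict(r);f["view"]=np.load("view3.npy");print("nest",ray(f,(320.1,225.2),.044),tp(1.3,.05,-.06))
hsv=cv2.cvtColor(r["frame"],cv2.COLOR_RGB2HSV)
for nm,lo,hi in(("green",(45,90,40),(85,255,255)),("white",(0,0,185),(180,40,255))):
    k,l,st,c=cv2.connectedComponentsWithStats(cv2.inRange(hsv,lo,hi))
    for i in range(1,k):
        if st[i,4]>500:print(nm,st[i],c[i],ray(r,c[i],.038).round(4))
print("pred white",proj(r,P(wl,.038)),"well",proj(r,[.4272,-.0229,.038]),get_obs()["time_s"])
E
python3 s5.py
```

```text
nest [0.51245384 0.24595696 0.044     ] [0.51054776 0.24727044]
green [ 295   28   50   55 2176] [319.41544118  54.92417279] [ 0.4278 -0.0227  0.038 ]
white [ 294  211   51   38 1390] [318.88057554 230.00431655] [ 0.4607 -0.1555  0.038 ]
pred white [[319.32349229 224.05997505]] well [[318.63428897  55.01624239]] 23.1
```

View pics/w4.png

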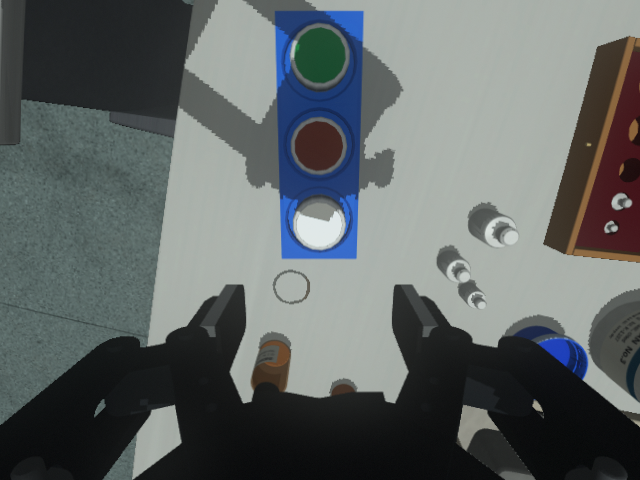

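Green is seated at (320,55) on the predicted spot, brown is in the middle at (319,146), and white is at about (319,222). Next I move white to the nest.

```bash
cat > s6.py <<'E'
from h import *
w=(.4600,-.1500);n=(.5122,.2462)
bot.servo_line(P(w,.036),None,.12)
hand.move_gripper(0.03,40);print("w",get_obs()["gripper_width"],np.round(get_obs()["position"],4))
bot.servo_line(P(w,.14),None,.15)
bot.reach(P(n,.14),down(0.0));print("w",get_obs()["gripper_width"],np.round(get_obs()["position"],4));f0=fxy()
bot.servo_line(P(n,.0635),None,.08);print("f",(fxy()-f0).round(1),np.round(get_obs()["position"],4))
hand.move_gripper(.064);bot.servo_line(P(n,.2),None,.15)
r=vision.read_camera("wrist");crop(r,180,20,300,300,2,"pics/w5.png")
c=get_obs();print(proj(r,[n[0],n[1],.065]),c["time_s"])
E
python3 s6.py
```

```text
w 0.044515427546199984 [ 0.4604 -0.1501  0.0369]
w 0.04465522404302295 [0.5122 0.2453 0.1397]
f [-3.1 -3.1  9.6] [0.5119 0.2458 0.0639]
[[319.25899301 231.59693057]] 29.8083
```

View pics/w5.png

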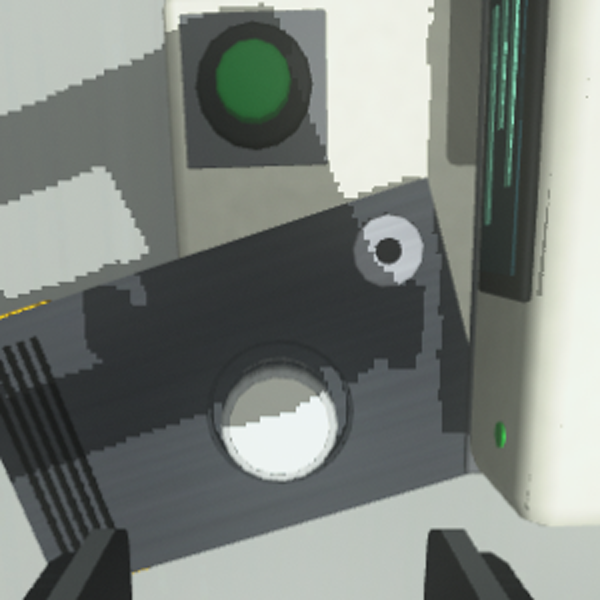

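White sits inside the nest rim, with its centre at crop (279,422) or (319.5,231) in full, matching the prediction for a seated disc. Now I swing the tray home.

```bash
cat > s7.py <<'E'
from h import *
Y=-.163
pose=lambda q,x=-.034,z=.045:(P(tp(q,x,Y),z),down(np.pi/2+YG-q))
hand.move_gripper(0.0)
p,o=pose(1.29,-.06,.2);bot.reach(p,o)
p,o=pose(1.29,-.06);bot.servo_line(p,o,.15);f0=fxy()
for q in np.arange(1.27,.06,-.12):
    p,o=pose(q);bot.servo_line(p,o,.05 if q>1.2 else .08)
print("f",(fxy()-f0).round(1),q)
while q>-.06:
    q-=.02 if q>.06 else .008
    p,o=pose(q);bot.servo_line(p,o,.02);f=np.linalg.norm((fxy()-f0)[:2])
    if f>7:break
print("stop q",q,f,get_obs()["time_s"])
p,o=pose(q,-.06);bot.servo_line(p,o,.1)
p,o=pose(q,-.06,.2);bot.servo_line(p,o,.2)
k=(.5025,.372);bot.reach(P(k,.2),down(.6))
r=vision.read_camera("top");np.save("t.npy",r["frame"]);crop(r,145,140,155,140,4,"pics/home.png")
r=vision.read_camera("wrist");cv2.imwrite("pics/w6.png",r["frame"][:,:,::-1]);print(get_obs()["time_s"],[proj(r,P(k,z)) for z in(.035,.045)])
E
python3 s7.py
```

```text
f [0.2 0.8 0.2] 0.06999999999999895
stop q -0.038000000000001054 7.95368985955025 40.075
42.75 [array([[318.78928817, 222.01949067]]), array([[318.78805854, 224.76420448]])]
```

View pics/w6.png

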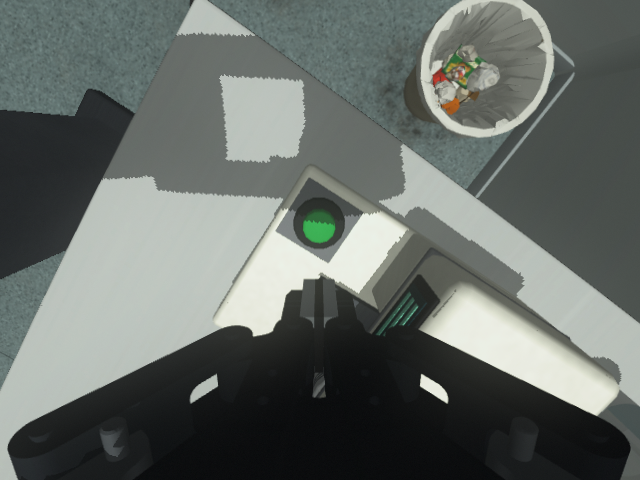

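The key is at (319,226), centred under the tool. I'll press it with force feedback and then check the top view.

```bash
cat > s8.py <<'E'
from h import *
k=(.5025,.3715);bot.servo_line(P(k,.075),None,.15);bot.dwell(.1);f0=fxy()
z=.075;log=[]
while z>.045:
    z-=.0015;bot.servo_line(P(k,z),None,.03);f=(fxy()-f0)[2];log.append((round(z,4),round(get_obs()["position"][2],4),round(f,1)))
    if f>9:break
bot.dwell(.3);print(log[-12:],(fxy()-f0).round(1))
bot.servo_line(P(k,.2),None,.15);bot.reach([.40,-.0,.3],down(0))
r=vision.read_camera("top");a=crop(r,145,140,155,140,4,"pics/home2.png");print(get_obs()["time_s"])
E
python3 s8.py
```

```text
[(0.0735, np.float64(0.0738), np.float64(0.5)), (0.072, np.float64(0.0719), np.float64(0.7)), (0.0705, np.float64(0.0703), np.float64(0.2)), (0.069, np.float64(0.069), np.float64(1.8)), (0.0675, np.float64(0.0676), np.float64(2.4)), (0.066, np.float64(0.066), np.float64(2.6)), (0.0645, np.float64(0.0645), np.float64(3.4)), (0.063, np.float64(0.0631), np.float64(4.6)), (0.0615, np.float64(0.0628), np.float64(17.2))] [-2.2 -1.7 16.6]
48.9833
```

View pics/home2.png

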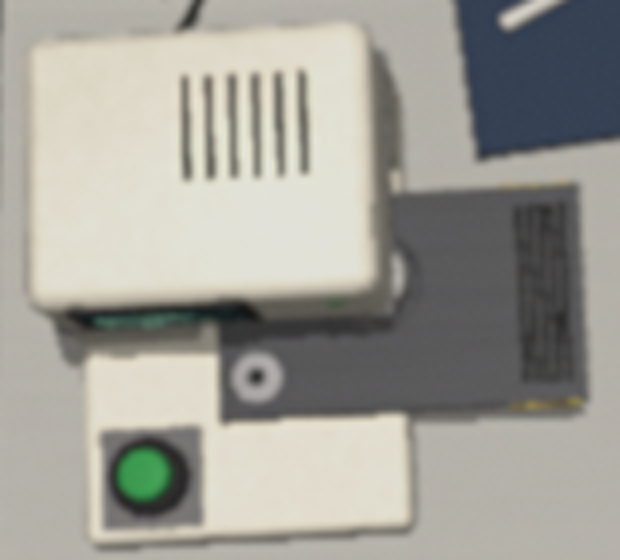

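The tray is back home, 2–3 crop pixels past where it started, so it is against its stop. The rim of a white disc shows under the head. The key bottomed at about 6.7 mm of travel with 17 N. One last look at the stand.

Run:
```python
from h import *
r=vision.read_camera("wrist");cv2.imwrite("pics/w7.png",r["frame"][:,:,::-1]);print(get_obs()["time_s"])
```

```text
49.0333
```

View pics/w7.png

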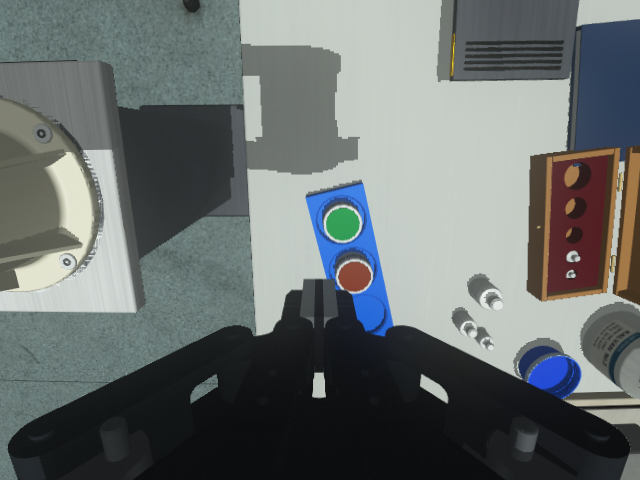

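Green (343,223) and brown (353,273) are upright in their wells, and the well white came from is empty.

```bash
python3 -c "
from h import *
hand_in()"
```

```text
the job is handed in; nothing more can be done
```

The job is done and handed in, with the robot's clock at about 49 s of the 72 s allowed. I swung the tray out, put green in the free well, laid white in the nest, swung the tray home and pressed the green key.

**Last checks:**
- **Stand:** green and brown are upright in their wells, and white's old well is empty.
- **White standard:** it sat inside the nest rim and matched the predicted position for a seated disc before the swing. Afterwards the rim of a white disc shows under the head.
- **Tray:** it met its stop at about 8 N going home and ended 1–2 mm past where it started. I pushed it outward at low speed, but the final step against the outer stop read about 22 N.
- **Green key:** it bottomed after about 6.7 mm of travel, reading 17 N. It sprang back when the arm lifted off.

**What went wrong or disagreed:**
- One straight-line move partway through the swing out was refused because it ran into a joint range. I finished the swing with the tool held at a fixed angle.
- At the home stop my commanded tray angle read −0.038 rad instead of 0. I put that down to arm lag and pose error, since the picture shows the tray home.

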